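Hang the rinse basket on the drip stand

ROBOT

A 6-joint arm with a two-finger parallel gripper is mounted at the origin on the work surface. World frame = base frame: x ahead of the robot, y to its left, z up, the work surface at z = 0. Lengths are in m, angles in rad, forces in N, time in s.
With the tool pointing down it reaches from about 0.25 to 0.725 m from the base axis. Payload 4 kg.
Tool frame: the origin (TCP) lies midway between the tips of the shut fingers; the grasp point (between the pads) lies 19 mm behind it; z points along the fingers, y is the direction in which the jaws open and shut (so a half turn about z gives the same grasp; the last joint's range is limited). The gripper opens to 85 mm and grips with 20 to 120 N. Pads are 22 mm wide; open, the fingers measure 114 mm over their backs; the gripper's body (76 mm by 85 mm) begins 54 mm behind the grasp point. The pads swing forward as they close: fully open they stand 13 mm farther back than shut.
Start: joints at [1.254, 0.241, 0.005, 1.335, 0, 1.571], TCP at [0.156, 0.475, 0.231] pointing down, gripper open.
Joint ranges: [-2.72, 2.72], [-1.05, 1.87], [-1.09, 1.28], [-1.99, 2.15], [-1.42, 1.44], [-3.14, 3.14]. Speed limits (rad/s): [2.79, 2.79, 3.14, 3.14, 3.14, 3.14].

INTERFACE

Orientations are given as a unit quaternion [x, y, z, w].
In Python, from workcell import bot, eyes, job gives the robot as it stands.
- The arm moves only by the shell command python3 -m crank 'ROWS'. ROWS is a JSON object of lists of equal length, an entry for each row: "dr": the turn, a rotation vector about the tool's x, y, z in rad, a list of three; "travel": the shift along the tool's x, y, z in m, a list of three; "hand": the finger opening in m, from 0 to 0.0854. In form: {"dr": [[wx, wy, wz], ...], "travel": [[x, y, z], ...], "hand": [hand, ...]}. A call has 1 to 10 rows; each row is the pose to reach, as a shift and turn from the pose commanded when the call began, along the tool's axes at that moment; what a row does not reach only later rows make up. A row lasts 1/8 s, in which the tool goes at most 62.5 mm and 10.7 degrees, less where a joint would pass 70% of its speed; a pose out of reach is approached as far as the arm can. A call with a gripper value outside its range is refused whole. The fingers move at their own pace and stop on an object; the grip force is fixed at half the most. Time passes only in rows, so rows that repeat a pose let the fingers close. It gives the time, the measured TCP pose, the force and the opening at its end, in the units of the state.
- bot.get_obs(): the state, without advancing time (a new reading comes with each control period).
- eyes.camera(name): name is "scene" or "top" or "wrist"; returns a dict with "color" (420x560x3 uint8, red, green, blue), "K" (3x3 intrinsics, pixels), "D" ([k1, k2, p1, p2, k3] as OpenCV has them; the pictures are not rectified), "R" (3x3) and "t" (3): a world point X has camera coordinates R X + t; the wrist camera has in their place "T_tool_cam" (4x4, takes a point from camera to tool coordinates, whose origin is the TCP and whose axes are the flange's). Camera axes: x right, y down, z forward; pixel columns grow to the right and rows downward; lengths in m; the calibration is good to about 2 mm. A picture is of the moment at which its call begins: read the wrist's pose just before it. There is no depth.
- job.job_done(): hands the job in, once; it reports no verdict.
The state is a dict: "clock": time; "joint_pos": joint angles; "joint_vel": joint speeds; "tau": joint torques, N m; "eef_pos": TCP position; "tool_rot": TCP orientation; "ft_force": force on the tool from outside, world axes, zero at the start; "ft_torque": the same for the moment, N m; "grip_width": finger opening in m.
Only numpy, scipy, OpenCV 4.12 (cv2) and the standard library are available. Lean on these libraries where they do the work, as an engineer would, in place of code of your own. Each camera call takes 0.05 s, during which the arm holds its last target.

TASK

The wire rinse basket has to drain. Tip its leaning handle upright, move the basket along the drip tray until the handle is above the hook of the rocking lever, then press the lever's pad fully down so that the hook picks the basket up by its handle and it is left hanging clear of the tray. Do not tip the basket over or disturb the other things on the bench.

Things in the scene. Friction and masses are not known exactly. Their poses are not given: they have to be found in the camera images.
- hoist: Fixed drip stand: dark grey tray, floor 6 mm above the bench, from x = -270 to 230 mm, 112 mm wide; two rails 82 mm apart, tops at 20 mm, x = -260 to 90; white two-post column 150 mm tall at x = 106 with a rocking steel lever between the posts. Origin: on the bench, centre line, right below the lowered hook. x runs along the tray from the basket to the column and press pad, z up.
- lever (a joint): Rocking lever on the column, pivot 133 mm above the bench at stand x = +106 mm. 0 = hook end fully down, 0.62 = hook end fully up (its stop). Stiff friction: it stays where it is left; about 4 to 9 N on the pad moves it.
- saddle (a point): Hook at the lever's near end, 110 mm from the pivot: seat for the handle's bar (bar centre), 104 mm above the bench when down, 171 when up. A lip rises 18 mm at 26 mm outward (-x), a taller stop post stands 18 mm inward (+x). With the lever down the upright handle clears the lip and meets the post; the hook catches a bar from 20 mm outward to 8 mm inward of this point.
- pad_top (a point): Centre of the top of the square 42 mm grey press pad at the other end of the lever, 90 mm beyond the pivot, on the stand's centre line; 174 mm above the bench when the hook is down, 120 mm when the lever is at its stop. Pressing it down raises the hook.
- basket_mid (a point): Centre of the steel wire basket, half-way up its body (22.5 mm above its underside). Body 130 mm along the tray (its x) x 70 mm wide x 45 mm high, 0.15 to 0.31 kg with its fittings. It stands on the tray floor between the rails and slides; its x points towards the column.
- bail (a joint): Hinge of the basket's handle, an arch of 7 mm bar, 76 mm wide across the tray, hinged at the middle of the basket's long sides 40 mm above its underside. 0 = upright, positive (rad) = leaning to the basket's -x, away from the column; stops at -0.12 and 1.2. Light friction keeps it where it is put (about 0.5 N at the bar moves it).
- bail_bar (a point): Middle of the handle's top bar (bar along the basket's y, straight for 52 mm), 80 mm from the handle's hinge; 126 mm above the bench when upright on the tray.
- dish_c (a point): Bystander: closed glass dish, 72 mm across, 12 mm high; its centre.
- jar_c (a point): Bystander: small amber jar, 44 mm across, 60 mm high; its centre.
- cap_c (a point): Bystander: grey lens cap, 42 mm across, 14 mm high; its centre.
- board_c (a point): Bystander: small green circuit board, 75 x 50 mm, 20 mm high; its centre.
- brick_c (a point): Bystander: white power brick 130 x 45 x 28 mm; its centre.
- driver_grip (a point): Bystander: lying screwdriver, 160 mm long; its handle.
- console_c (a point): Bystander: black joystick console 170 x 90 mm, 84 mm high at the stick; middle of its base block.
- basket: The same wire basket; origin at the centre of its underside, axes as for its centre.

How it is judged:
On the way, in this order (a step that is already met when the one before it is completed fails the run):
1. the handle stands upright, within 0.25 rad, with the basket still on the tray (value of joint bail below 0.25 rad and z of basket_mid in the frame of hoist below 0.038 m), for 0.2 s.
2. the basket stands on the tray with its handle's bar above the lowered hook, between its lip and its post (x of bail_bar in the frame of hoist between -0.024 and 0.016 m and y of bail_bar in the frame of hoist between -0.03 and 0.03 m and z of bail_bar in the frame of saddle above 0 m and value of joint lever below 0.25 rad and z of basket_mid in the frame of hoist below 0.038 m), for 0.2 s.
At the end, for the whole second after the job is handed in: The lever is down at its pad end (joint above 0.5), the handle's bar sits in the hook (within 28 mm of the seat), the basket hangs from it at least 20 mm clear of the tray, level within 0.4 rad, and is at rest (under 50 mm/s) (value of joint lever above 0.5 rad and distance between bail_bar and saddle below 0.028 m and z of basket_mid in the frame of hoist above 0.0485 m and angle between basket_mid's own z axis and vertical below 0.4 rad and contact force between basket and hoist above 0.3 N and linear speed of basket below 0.05 m/s); the robot touches nothing.
It fails at once if the basket is tipped beyond 0.8 rad (angle between basket_mid's own z axis and vertical above 0.8 rad).
It fails at once if one of the other things on the bench is moved by more than 30 mm (distance of any of dish_c, jar_c, cap_c, board_c, brick_c, driver_grip, console_c from where it was at the start of the episode above 0.03 m).
It also fails if it takes over 58 s, if anything falls off the work surface, if the arm or the gripper's body presses on something with over 40 N, if the wrist force passes 120 N, or if a joint passes its speed limit or range.

## Working session

There is one attempt and no reset: what is moved stays moved. The work goes in short steps, Python scripts to look and compute and a shell command to move; the robot and the scene stay as the last step left them, time stands still between calls to the robot, and variables do not carry over. Pictures are saved under pics/ and viewed, and the job is handed in when it is done.

```bash
ls; mkdir -p pics; python3 - <<'E'
from workcell import bot, eyes, job
import cv2,pickle
o=bot.get_obs()
for k,v in o.items(): print(k,v)
d={}
for n in ["scene","top","wrist"]:
    c=eyes.camera(n); d[n]=c
    cv2.imwrite(f"pics/{n}0.png",c["color"][:,:,::-1])
    print(n,{k:v for k,v in c.items() if k!="color"})
pickle.dump((o,d),open("d0.pkl","wb"))
E
```

```text
pics
clock 0.0
joint_pos [1.25399083e+00 2.41437387e-01 3.70195480e-03 1.33518451e+00
 1.09589647e-05 1.57078229e+00]
joint_vel [ 0.00022971 -0.00013153 -0.00122551  0.0009206  -0.00050976  0.00013368]
tau [ 1.23883792e-04 -3.72319794e+01  2.52405506e+01  1.67767634e-02
  6.94488358e-05  1.76928467e-06]
eef_pos [0.15556461 0.47451316 0.23039226]
tool_rot [ 1.57734138e-01  9.87481045e-01 -1.04764745e-03 -1.72908783e-04]
ft_force [-0.01280247 -0.18657786 -0.80724404]
ft_torque [ 0.00473036  0.00895619 -0.03517831]
grip_width 0.08542743135360123
scene {'K': array([[405.58756076,   0.        , 278.39061282],
       [  0.        , 405.58756076, 203.37887764],
       [  0.        ,   0.        ,   1.        ]]), 'D': array([-0.06018879,  0.        ,  0.        ,  0.        ,  0.        ]), 'R': array([[-0.13884246,  0.99026937,  0.00945204],
       [ 0.80341311,  0.11821407, -0.58356903],
       [-0.5790079 , -0.07343027, -0.81200853]]), 't': array([-0.0104429 , -0.40831396,  1.60443593])}
top {'K': array([[434.82464924,   0.        , 272.73272012],
       [  0.        , 434.82464924, 208.
[... 240 characters left out ...]
      [ 0.21508715,  0.02317652, -0.97631981]]), 't': array([0.05140805, 0.6268158 , 1.00043082])}
wrist {'K': array([[300.61142042,   0.        , 279.85794951],
       [  0.        , 300.61142042, 213.55601846],
       [  0.        ,   0.        ,   1.        ]]), 'D': array([-0.02578419,  0.        ,  0.        ,  0.        ,  0.        ]), 'T_tool_cam': array([[ 1.01694117e-04, -9.58476163e-01, -2.85172639e-01,
         7.29267556e-02],
       [ 9.99999367e-01, -2.22183025e-04,  1.10337088e-03,
         1.85332668e-03],
       [-1.12091521e-03, -2.85172570e-01,  9.58475534e-01,
        -1.41953611e-01],
       [ 0.00000000e+00,  0.00000000e+00,  0.00000000e+00,
         1.00000000e+00]])}
```

View pics/scene0.png

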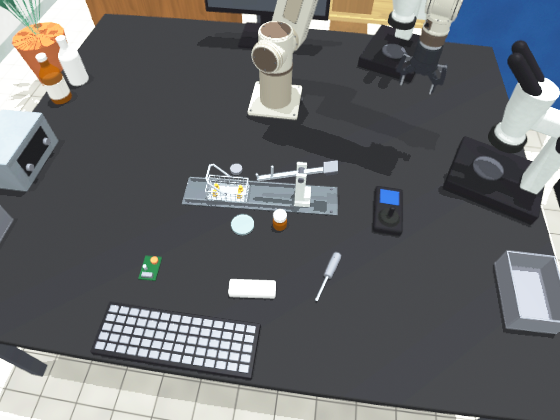

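View pics/top0.png

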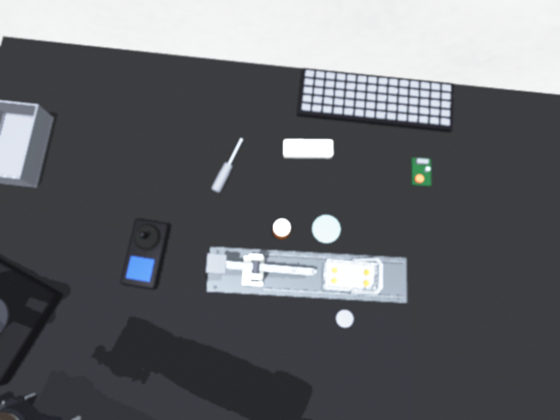

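View pics/wrist0.png

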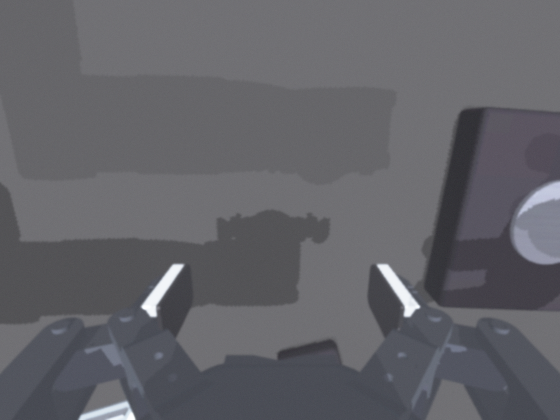

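The top view shows the tray from (207,250) to (407,300), with the pad at left (216,264), hook tip around (315,271) and the basket around (352,275), its handle leaning right. I'll zoom in and measure.

```bash
cat > h.py <<'E'
import numpy as np,cv2,pickle
def ray(c,uv):
    p=cv2.undistortPoints(np.array([[uv]],float),c["K"],c["D"])[0,0]
    d=c["R"].T@np.array([p[0],p[1],1]); o=-c["R"].T@c["t"]; return o,d/np.linalg.norm(d)
def onz(c,uv,z):
    o,d=ray(c,uv); return o+d*(z-o[2])/d[2]
def tri(c1,u1,c2,u2):
    o1,d1=ray(c1,u1);o2,d2=ray(c2,u2)
    A=np.c_[d1,-d2]; s=np.linalg.lstsq(A,o2-o1,rcond=None)[0]
    a=o1+s[0]*d1;b=o2+s[1]*d2; return (a+b)/2,np.linalg.norm(a-b)
def proj(c,X):
    rv=cv2.Rodrigues(c["R"])[0]
    return cv2.projectPoints(np.array(X,float).reshape(-1,1,3),rv,c["t"],c["K"],c["D"])[0].reshape(-1,2)
E
python3 - <<'E'
from h import *
o,d=pickle.load(open("d0.pkl","rb"))
im=d["top"]["color"][235:330,195:420,::-1]
cv2.imwrite("pics/topz.png",cv2.resize(im,None,fx=3.5,fy=3.5,interpolation=cv2.INTER_CUBIC))
im=d["scene"]["color"][145:235,170:350,::-1]
cv2.imwrite("pics/scenez.png",cv2.resize(im,None,fx=4.4,fy=4.4,interpolation=cv2.INTER_CUBIC))
c=d["top"]
for uv in [(209,249),(207,290),(407,259),(406,301)]: print(uv,onz(c,uv,0.006))
E
```

```text
(209, 249) [0.50834014 0.27342544 0.006     ]
(207, 290) [0.40592209 0.26345704 0.006     ]
(407, 259) [ 0.54021938 -0.22984693  0.006     ]
(406, 301) [ 0.43552086 -0.2321671   0.006     ]
```

View pics/topz.png

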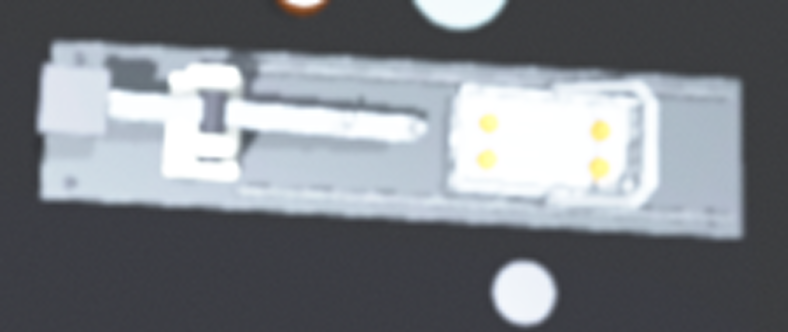

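View pics/scenez.png

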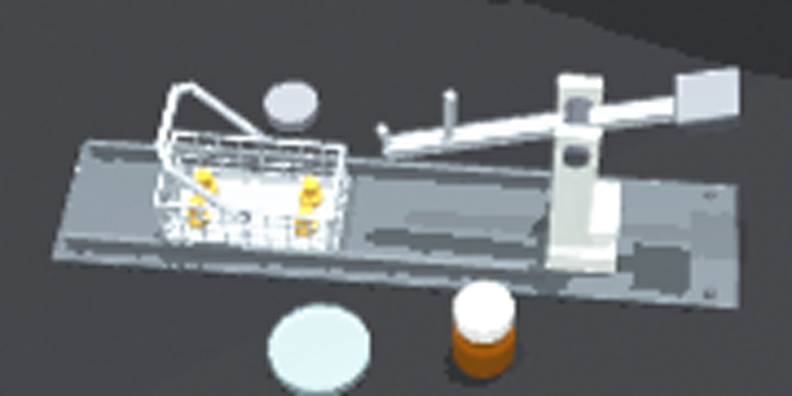

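```bash
cat >> h.py <<'E'
def tz(u,v): return (195+(u+.5)/3.5-.5, 235+(v+.5)/3.5-.5)
def sz(u,v): return (170+(u+.5)/4.4-.5, 145+(v+.5)/4.4-.5)
E
python3 - <<'E'
from h import *
o,d=pickle.load(open("d0.pkl","rb")); T=d["top"];S=d["scene"]
S_pts=np.array([[.23,-.056],[-.27,-.056],[.23,.056],[-.27,.056]])
def fit(W):
    W=np.array(W)[:,:2]; a=S_pts-S_pts.mean(0); b=W-W.mean(0)
    U,s,Vt=np.linalg.svd(a.T@b); R=(U@np.diag([1,np.sign(np.linalg.det(U@Vt))])@Vt).T
    t=W.mean(0)-R@S_pts.mean(0); print("yaw",np.arctan2(R[1,0],R[0,0]),"t",t); print("res mm",1000*(S_pts@R.T+t-W).round(4)); return R,t
ft=fit([onz(T,tz(*p),.006) for p in [(52,42),(741,80),(40,198),(742,238)]])
fs=fit([onz(S,sz(*p),.006) for p in [(738,308),(52,260),(738,185),(88,140)]])
R=ft[0];t=(ft[1]+fs[1])/2
toS=lambda X: np.r_[R.T@(np.array(X)[:2]-t),X[2]]
for n,a,b in [("bar",(652,145),(182,88)),("pad",(75,98),(708,90)),("hooktip",(422,127),(382,130)),("post",(350,118),(450,95))]:
    X,g=tri(T,tz(*a),S,sz(*b)); print(n,X.round(4),"gap",g.round(4),"stand",toS(X).round(4))
print("pad@174 top",toS(onz(T,tz(75,98),.174)))
for p in [(460,85),(452,188)]: print("front rim",toS(onz(T,tz(*p),.051)))
for p in [(489,122),(486,159),(600,130),(600,167)]: print("fit",toS(onz(T,tz(*p),.03)))
E
```

```text
yaw 1.6291973704728653 t [0.47201523 0.03905898]
res mm [[ 0.  -1.1]
 [-0.2  0.8]
 [-0.   0.1]
 [ 0.2  0.2]]
yaw 1.62969584487183 t [0.47433487 0.03922768]
res mm [[-0.2  1. ]
 [-1.2  0.5]
 [ 0.5  0.5]
 [ 1.  -2. ]]
bar [ 0.4776 -0.1334  0.1335] gap 0.0056 stand [-0.1725  0.0057  0.1335]
pad [0.4625 0.2271 0.1741] gap 0.0004 stand [ 0.1883 -0.0003  0.1741]
hooktip [0.4747 0.0081 0.1088] gap 0.0002 stand [-0.0311  0.0003  0.1088]
post [0.4716 0.0565 0.1503] gap 0.0015 stand [0.0174 0.0005 0.1503]
pad@174 top [ 0.18848123 -0.00031677  0.174     ]
front rim [-0.06201141 -0.034979    0.051     ]
front rim [-0.0585206   0.03590381  0.051     ]
fit [-0.08567831 -0.01234308  0.03      ]
fit [-0.08419404  0.01360368  0.03      ]
fit [-0.16398218 -0.01109491  0.03      ]
fit [-0.16418893  0.0146942   0.03      ]
```

```bash
cat >> h.py <<'E'
YAW=1.6294; R2=np.array([[np.cos(YAW),-np.sin(YAW)],[np.sin(YAW),np.cos(YAW)]]); T2=np.array([.4728,.0391])
def toS(X): X=np.array(X,float); return np.r_[R2.T@(X[:2]-T2),X[2]]
def toW(X): X=np.array(X,float); return np.r_[R2@X[:2]+T2,X[2]]
from scipy.spatial.transform import Rotation as Ro
def goal(xs,ys,z,turn=True):
    """tool shift + turn to stand pose, tool x = stand -x, z down"""
    from workcell import bot
    o=bot.get_obs(); A=Ro.from_quat(o["tool_rot"])
    a=YAW+np.pi; B=Ro.from_matrix(np.c_[[np.cos(a),np.sin(a),0],[np.sin(a),-np.cos(a),0],[0,0,-1]])
    w=toW([xs,ys,z]); p=np.array(o["eef_pos"])
    print("t",round(o["clock"],2),"now stand",toS(p).round(4),"F",np.round(o["ft_force"],1),"w",round(o["grip_width"],4))
    print("travel",A.inv().apply(w-p).round(4),"dr",(A.inv()*B).as_rotvec().round(3),"world",w.round(3))
E
python3 - <<'E'
from h import *
o,d=pickle.load(open("d0.pkl","rb")); T=d["top"];S=d["scene"]
X,g=tri(T,tz(652,145),S,sz(170,116)); print("bar",toS(X).round(4),g)
for th in np.arange(.5,1.21,.1):
    P=toW([-.1245-.08*np.sin(th),0.001,.046+.08*np.cos(th)])
    u=proj(T,P)[0];v=proj(S,P)[0]
    print(th.round(1),((u-[195,235])*3.5).round(),((v-[170,145])*4.4).round())
X,g=tri(T,tz(424,127),S,sz(382,124)); print("liptop",toS(X).round(4),g)
goal(-.235,0,.20)
E
```

```text
bar [-0.1818  0.0029  0.1048] 0.0009430115451871877
0.5 [625. 138.] [192. 108.]
0.6 [634. 139.] [183. 111.]
0.7 [642. 140.] [175. 115.]
0.8 [649. 141.] [168. 119.]
0.9 [655. 142.] [161. 124.]
1.0 [659. 143.] [156. 130.]
1.1 [663. 144.] [152. 135.]
1.2 [665. 145.] [149. 142.]
liptop [-0.0313  0.0003  0.1148] 0.001050869550987894
t 0.15 now stand [0.4534 0.2911 0.2306] F [ 0.   0.3 -0.7] w 0.0857
travel [-0.5232 -0.5337  0.0315] dr [-1.000e-03 -2.000e-03 -1.946e+00] world [ 0.487 -0.195  0.2  ]
```

```bash
python3 -m crank '{"dr":[[0,0,-0.18],[0,0,-0.36],[0,0,-0.54],[0,0,-0.72],[0,0,-0.9],[0,0,-1.08],[0,0,-1.26],[0,0,-1.44],[0,0,-1.62],[0,0,-1.8]],"travel":[[-0.04,-0.04,0],[-0.08,-0.08,0],[-0.12,-0.12,0],[-0.16,-0.16,0],[-0.2,-0.2,0],[-0.24,-0.24,0],[-0.28,-0.28,0],[-0.32,-0.32,0],[-0.36,-0.36,0],[-0.4,-0.4,0]],"hand":[0.03,0.03,0.03,0.03,0.03,0.03,0.03,0.03,0.03,0.03]}'; python3 -c "
from h import *
goal(-.235,0,.20)"
```

```text
clock: 1.4
eef_pos: [0.3865, 0.0226, 0.2314]
tool_rot: [-0.58, 0.815, 0.0, 0.0]
ft_force: [0.2, 0.9, 0.6]
grip_width: 0.0301
t 1.4 now stand [-0.0114  0.0871  0.2314] F [0.2 0.9 0.6] w 0.0301
travel [ 0.1733 -0.1659  0.0313] dr [-0.     0.    -0.392] world [ 0.487 -0.195  0.2  ]
```

```bash
python3 -m crank '{"dr":[[0,0,-0.13],[0,0,-0.26],[0,0,-0.392],[0,0,-0.392],[0,0,-0.392],[0,0,-0.392],[0,0,-0.392]],"travel":[[0.04,-0.04,0],[0.08,-0.08,0],[0.12,-0.12,0],[0.15,-0.145,0.01],[0.173,-0.166,0.03],[0.173,-0.166,0.03],[0.173,-0.166,0.03]],"hand":[0.02,0.02,0.02,0.02,0.02,0.02,0.02]}'; python3 -c "
from h import *
from workcell import eyes
goal(-.235,0,.085)
import cv2
for n in ['top','scene']: cv2.imwrite('pics/%s1.png'%n,eyes.camera(n)['color'][:,:,::-1])
im=cv2.imread('pics/scene1.png')[120:240,160:360];cv2.imwrite('pics/s1z.png',cv2.resize(im,None,fx=4,fy=4))
"
```

```text
clock: 2.28
eef_pos: [0.4848, -0.1937, 0.2013]
tool_rot: [0.726, -0.688, -0.001, 0.0]
ft_force: [-0.4, -0.3, 0.5]
grip_width: 0.02
t 2.27 now stand [-0.2331  0.0016  0.2013] F [-0.4 -0.3  0.5] w 0.02
travel [ 0.0019 -0.0017  0.1163] dr [ 0.001  0.001 -0.005] world [ 0.487 -0.195  0.085]
```

View pics/s1z.png

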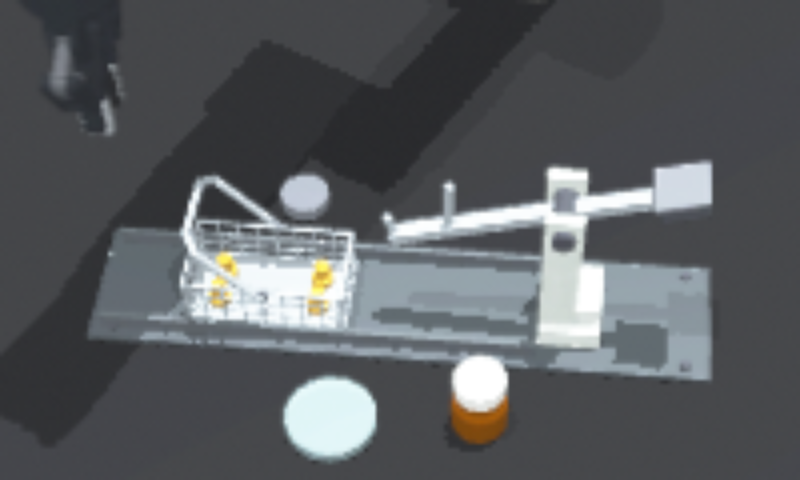

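```bash
python3 -m crank '{"dr":[[0,0,0],[0,0,0],[0,0,0],[0,0,0],[0,0,0]],"travel":[[0,-0.002,0.05],[0,-0.002,0.1],[0,-0.002,0.117],[-0.015,-0.002,0.117],[-0.03,-0.002,0.117]],"hand":[0.02,0.02,0.02,0.02,0.02]}'; python3 -c "
from h import *
goal(-.139,0,.115)
"
```

```text
clock: 3.0
eef_pos: [0.4866, -0.1628, 0.0859]
tool_rot: [0.726, -0.688, 0.001, -0.001]
ft_force: [-0.5, 0.4, 0.4]
grip_width: 0.0203
t 3.0 now stand [-0.2024 -0.0019  0.0859] F [-0.5  0.4  0.4] w 0.0203
travel [-0.0634  0.0021 -0.0291] dr [-0.002 -0.001 -0.004] world [ 0.481 -0.1    0.115]
```

```bash
python3 -m crank '{"dr":[[0,0,0],[0,0,0],[0,0,0],[0,0,0],[0,0,0],[0,0,0],[0,0,0],[0,0,0],[0,0,0],[0,0,0]],"travel":[[-0.005,0,0],[-0.011,0,-0.005],[-0.018,0,-0.010],[-0.025,0,-0.014],[-0.032,0,-0.018],[-0.039,0,-0.020],[-0.047,0,-0.022],[-0.054,0,-0.023],[-0.061,0,-0.024],[-0.061,0,-0.024]],"hand":[0.02,0.02,0.02,0.02,0.02,0.02,0.02,0.02,0.02,0.02]}'; python3 -c "
from h import *
goal(-.139,0,.115)
from workcell import eyes
c=[(n,eyes.camera(n)) for n in ['top','scene','wrist']]
pickle.dump(dict(c),open('d2.pkl','wb'))
for n,i in c: cv2.imwrite('pics/%s2.png'%n,i['color'][:,:,::-1])
im=cv2.imread('pics/scene2.png')[120:240,160:360];cv2.imwrite('pics/s2z.png',cv2.resize(im,None,fx=4,fy=4))
im=cv2.imread('pics/top2.png')[235:330,195:420];cv2.imwrite('pics/t2z.png',cv2.resize(im,None,fx=3.5,fy=3.5))
"
```

```text
clock: 4.25
eef_pos: [0.4823, -0.1026, 0.1083]
tool_rot: [0.726, -0.688, -0.0, 0.0]
ft_force: [0.4, 0.4, 0.5]
grip_width: 0.02
t 4.25 now stand [-0.142  -0.0012  0.1083] F [0.4 0.4 0.5] w 0.02
travel [-0.003   0.0012 -0.0067] dr [ 0.     0.    -0.004] world [ 0.481 -0.1    0.115]
```

View pics/s2z.png

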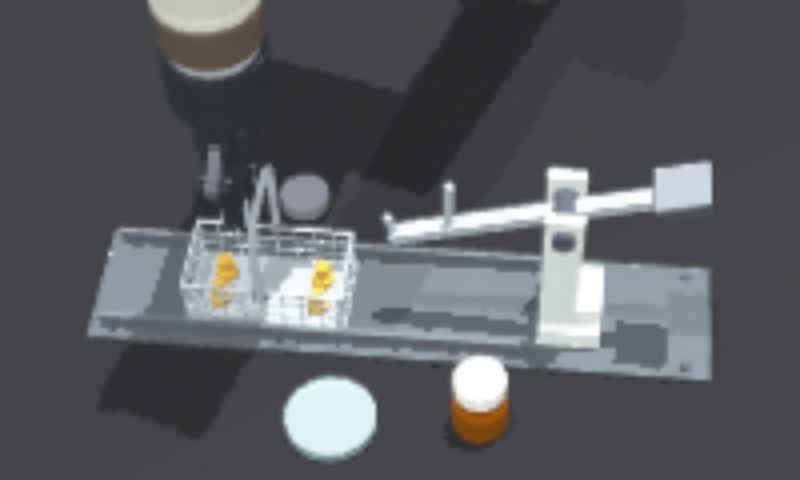

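View pics/t2z.png

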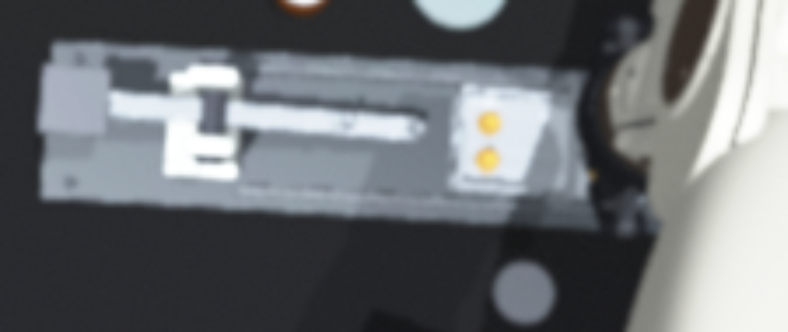

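```bash
python3 -m crank '{"dr":[[0,0,0],[0,0,0],[0,0,0],[0,0,0],[0,0,0],[0,0,0]],"travel":[[0.03,0,0],[0.083,0,0],[0.083,0.001,0.03],[0.083,0.001,0.06],[0.083,0.001,0.079],[0.083,0.001,0.079]],"hand":[0.03,0.03,0.03,0.03,0.03,0.03]}'; python3 -c "
from h import *
goal(-.2005,0,.03)
from workcell import eyes
im=eyes.camera('scene')['color'][120:240,160:360,::-1];cv2.imwrite('pics/s3z.png',cv2.resize(im,None,fx=4,fy=4))
"
```

```text
clock: 5.15
eef_pos: [0.4842, -0.1859, 0.0278]
tool_rot: [0.726, -0.688, -0.002, 0.001]
ft_force: [0.0, 0.1, 0.3]
grip_width: 0.0301
t 5.15 now stand [-0.2253  0.0018  0.0278] F [0.  0.1 0.3] w 0.0301
travel [-0.0248 -0.0016 -0.0022] dr [ 0.004  0.002 -0.006] world [ 0.485 -0.161  0.03 ]
```

View pics/s3z.png

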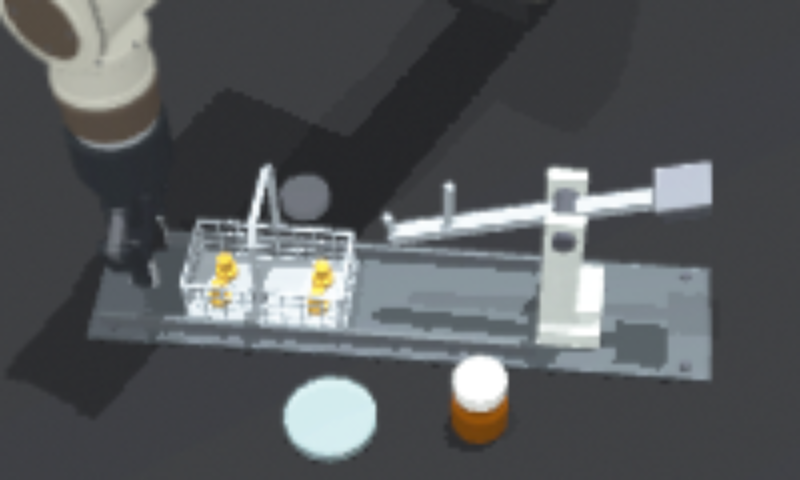

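```bash
python3 -m crank '{"dr":[[0,0,-0.005],[0,0,-0.005],[0,0,-0.005],[0,0,-0.005],[0,0,-0.005],[0,0,-0.005],[0,0,-0.005],[0,0,-0.005],[0,0,-0.005],[0,0,-0.005]],"travel":[[-0.01,-0.002,0],[-0.02,-0.002,0],[-0.026,-0.002,0],[-0.032,-0.002,0],[-0.039,-0.002,0],[-0.047,-0.002,0],[-0.055,-0.002,0],[-0.063,-0.002,0],[-0.07,-0.002,0],[-0.075,-0.002,0]],"hand":[0.03,0.03,0.03,0.03,0.03,0.03,0.03,0.03,0.03,0.03]}'; python3 -c "
from h import *
goal(-.085,0,.03)
from workcell import eyes
im=eyes.camera('scene')['color'][120:240,160:360,::-1];cv2.imwrite('pics/s4z.png',cv2.resize(im,None,fx=4,fy=4))
"
```

```text
clock: 6.45
eef_pos: [0.4837, -0.1106, 0.0293]
tool_rot: [0.728, -0.686, -0.0, 0.0]
ft_force: [0.5, -2.7, 2.5]
grip_width: 0.0298
t 6.45 now stand [-0.1501 -0.0021  0.0293] F [ 0.5 -2.7  2.5] w 0.0298
travel [-0.0651  0.0021 -0.0007] dr [0. 0. 0.] world [ 0.478 -0.046  0.03 ]
```

View pics/s4z.png

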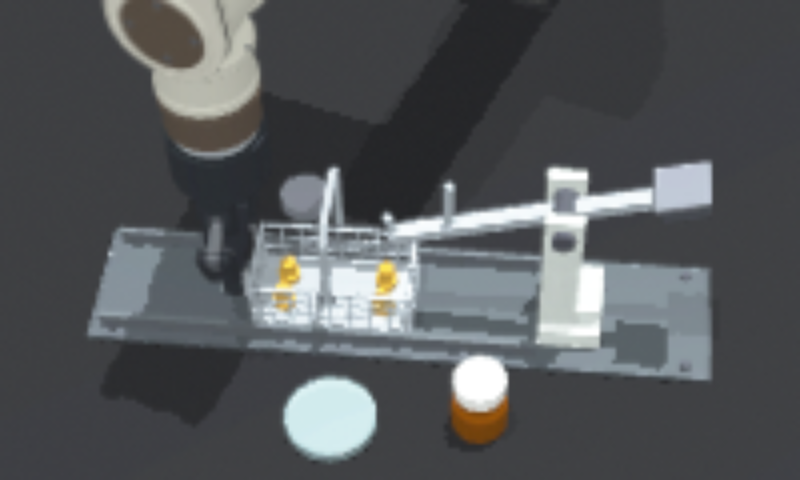

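```bash
python3 -c "
from h import *
o,d=pickle.load(open('d0.pkl','rb'));S=d['scene']
q=lambda X:((proj(S,toW(X))[0]-[160,120])*4+1.5).round(1)
for c in [-.124,-.082,-.078,-.074,-.070,-.066]:
  print(c,'bar far',q([c,.026,.126]),'mid',q([c,0,.126]),'front-top corners',q([c+.065,.035,.051]),q([c+.065,-.035,.051]),'back near',q([c-.065,-.035,.051]))
"
```

```text
-0.124 bar far [270.  169.6] mid [264.7 195.2] front-top corners [360.  228.4] [349.1 297.3] back near [185.1 285.8]
-0.082 bar far [324.2 173.2] mid [319.5 198.9] front-top corners [411.8 231.9] [402.5 301.1] back near [237.8 289.5]
-0.078 bar far [329.4 173.5] mid [324.8 199.3] front-top corners [416.7 232.2] [407.6 301.4] back near [242.9 289.9]
-0.074 bar far [334.5 173.9] mid [330.  199.6] front-top corners [421.7 232.6] [412.7 301.8] back near [247.9 290.2]
-0.07 bar far [339.7 174.2] mid [335.2 200. ] front-top corners [426.6 232.9] [417.8 302.2] back near [252.9 290.6]
-0.066 bar far [344.9 174.6] mid [340.5 200.3] front-top corners [431.5 233.3] [422.9 302.5] back near [258.  290.9]
```

```bash
python3 -m crank '{"dr":[[0,0,0],[0,0,0],[0,0,0],[0,0,0],[0,0,0],[0,0,0],[0,0,0],[0,0,0],[0,0,0],[0,0,0]],"travel":[[-0.006,0.001,0],[-0.013,0.002,0],[-0.02,0.002,0],[-0.026,0.002,0],[-0.032,0.002,0],[-0.038,0.002,0],[-0.044,0.002,0],[-0.05,0.002,0],[-0.055,0.002,0],[-0.058,0.002,0]],"hand":[0.03,0.03,0.03,0.03,0.03,0.03,0.03,0.03,0.03,0.03]}'; python3 -c "
from h import *
goal(-.085,0,.03)
from workcell import eyes
im=eyes.camera('scene')['color'][120:240,160:360,::-1];cv2.imwrite('pics/s5z.png',cv2.resize(im,None,fx=4,fy=4))
im=eyes.camera('top')['color'][235:330,195:420,::-1];cv2.imwrite('pics/t5z.png',cv2.resize(im,None,fx=3.5,fy=3.5))
"
```

```text
clock: 7.75
eef_pos: [0.4784, -0.053, 0.0294]
tool_rot: [0.728, -0.686, -0.0, 0.0]
ft_force: [-0.0, -0.8, -0.9]
grip_width: 0.0298
t 7.75 now stand [-0.0923 -0.0002  0.0294] F [-0.  -0.8 -0.9] w 0.0298
travel [-0.0073  0.0002 -0.0006] dr [0. 0. 0.] world [ 0.478 -0.046  0.03 ]
```

View pics/s5z.png

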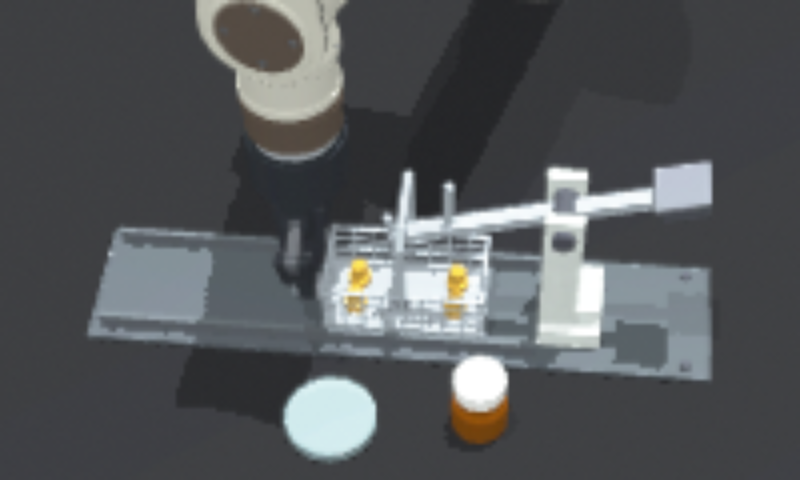

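View pics/t5z.png

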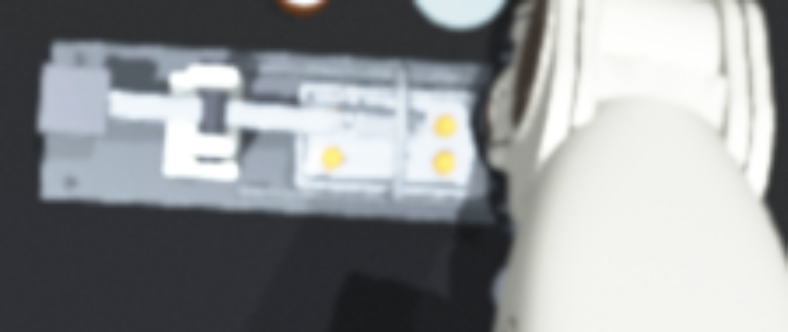

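```bash
python3 -c "
from h import *
o,d=pickle.load(open('d0.pkl','rb'));S=d['scene'];T=d['top']
print('bar top',toS(onz(T,tz(402,130),.126)))
print('rim',toS(onz(T,tz(303,85),.051)),toS(onz(T,tz(296,188),.051)))
print('post top view', toS(onz(T,tz(350,118),.15)))
q=lambda X:((proj(S,toW(X))[0]-[160,120])*4+1.5).round(1)
for c in [-.024,-.016,-.008]: print(c,q([c,.026,.126]),q([c,0,.126]),q([c-.065,-.035,.051]))
"
```

```text
bar top [-0.01672048  0.00392176  0.126     ]
rim [ 0.04717856 -0.02931082  0.051     ] [0.04840464 0.0414438  0.051     ]
post top view [0.01812973 0.00015116 0.15      ]
-0.024 [399.3 178.2] [395.6 204. ] [311.1 294.7]
-0.016 [409.7 178.9] [406.1 204.7] [321.2 295.4]
-0.008 [420.1 179.6] [416.7 205.5] [331.3 296.1]
```

```bash
python3 -m crank '{"dr":[[0,0,0],[0,0,0],[0,0,0],[0,0,0],[0,0,0],[0,0,0]],"travel":[[-0.003,0,0],[-0.006,0,0],[-0.009,0,0],[-0.0105,0,0],[-0.0105,0,0],[-0.0105,0,0]],"hand":[0.03,0.03,0.03,0.03,0.03,0.03]}'; python3 -c "
from h import *
goal(-.15,0,.03)
from workcell import eyes
im=eyes.camera('scene')['color'][120:240,160:360,::-1];cv2.imwrite('pics/s6z.png',cv2.resize(im,None,fx=4,fy=4))
im=eyes.camera('top')['color'][235:330,195:420,::-1];cv2.imwrite('pics/t6z.png',cv2.resize(im,None,fx=3.5,fy=3.5))
"
```

```text
clock: 8.6
eef_pos: [0.4778, -0.0427, 0.0294]
tool_rot: [0.728, -0.686, -0.0, -0.0]
ft_force: [-0.5, -0.4, 1.0]
grip_width: 0.0299
t 8.6 now stand [-0.0819 -0.0002  0.0294] F [-0.5 -0.4  1. ] w 0.0299
travel [ 0.0681  0.0002 -0.0006] dr [0.    0.001 0.   ] world [ 0.482 -0.111  0.03 ]
```

View pics/s6z.png

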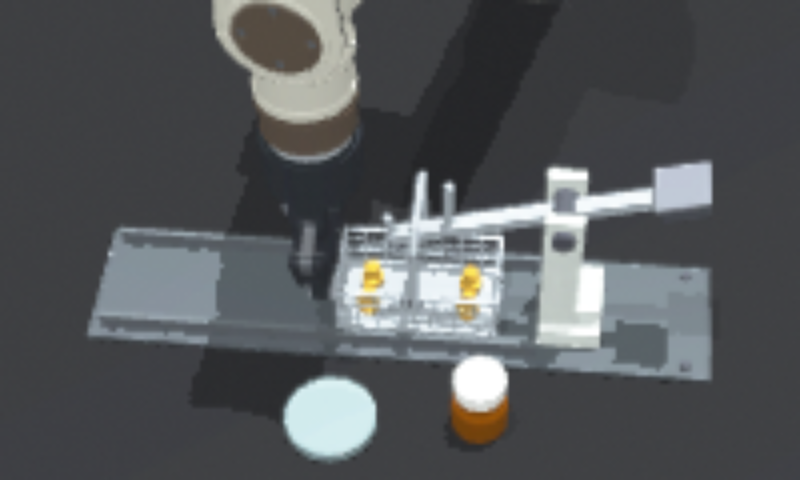

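View pics/t6z.png

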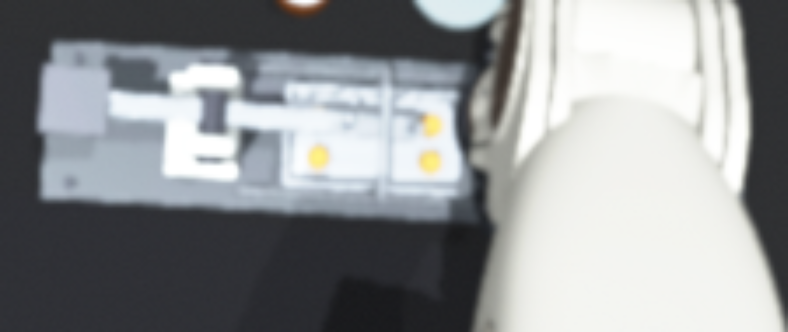

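The bar (top view, u≈386) lies between the lip (u≈425) and the post (u≈350), at about x = -6 mm. I'll retreat and rise.

```bash
python3 -m crank '{"dr":[[0,0,0],[0,0,0],[0,0,0],[0,0,0],[0,0,0],[0,0,0],[0,0,0],[0,0,0]],"travel":[[0.01,0,0],[0.04,0,0],[0.08,0,0],[0.08,0,-0.06],[0.08,0,-0.12],[0.08,0,-0.18],[0.08,0,-0.22],[0.08,0,-0.22]],"hand":[0.03,0.03,0.03,0.03,0.03,0.0,0.0,0.0]}'; python3 -c "
from h import *
goal(.192,0,.25)
"
```

```text
clock: 9.7
eef_pos: [0.4846, -0.1239, 0.2534]
tool_rot: [0.727, -0.686, 0.004, -0.002]
ft_force: [-0.1, 0.1, -0.2]
grip_width: -0.0002
t 9.7 now stand [-0.1635 -0.0022  0.2534] F [-0.1  0.1 -0.2] w -0.0002
travel [-0.3555  0.0025  0.0024] dr [-0.008 -0.003 -0.001] world [0.462 0.231 0.25 ]
```

```bash
python3 -m crank '{"dr":[[0,0,0],[0,0,0],[0,0,0],[0,0,0],[0,0,0],[0,0,0],[0,0,0],[0,0,0],[0,0,0],[0,0,0]],"travel":[[-0.05,0,0],[-0.1,0,0],[-0.15,0,0],[-0.2,0,0],[-0.25,0,0],[-0.3,0.002,0],[-0.34,0.002,0],[-0.355,0.002,0],[-0.355,0.002,0],[-0.355,0.002,0]],"hand":[0,0,0,0,0,0,0,0,0,0]}'; python3 -c "
from h import *
goal(.192,0,.18)
from workcell import eyes
im=eyes.camera('scene')['color'][100:220,180:380,::-1];cv2.imwrite('pics/s7z.png',cv2.resize(im,None,fx=4,fy=4))
im=eyes.camera('top')['color'][235:330,195:420,::-1];cv2.imwrite('pics/t7z.png',cv2.resize(im,None,fx=3.5,fy=3.5))
"
```

```text
clock: 10.95
eef_pos: [0.4598, 0.2302, 0.2489]
tool_rot: [0.727, -0.687, 0.0, 0.001]
ft_force: [0.9, -0.3, 1.1]
grip_width: -0.0003
t 10.95 now stand [0.1915 0.0018 0.2489] F [ 0.9 -0.3  1.1] w -0.0003
travel [-0.0006 -0.0019  0.0689] dr [ 0.001 -0.001 -0.002] world [0.462 0.231 0.18 ]
```

View pics/s7z.png

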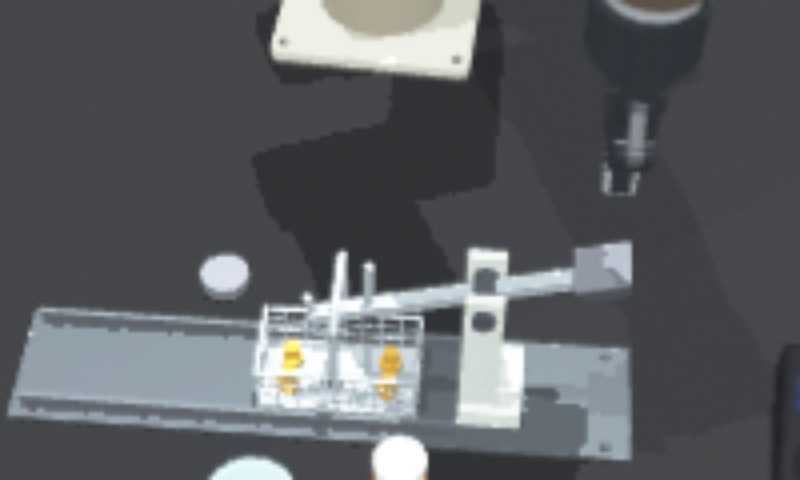

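View pics/t7z.png

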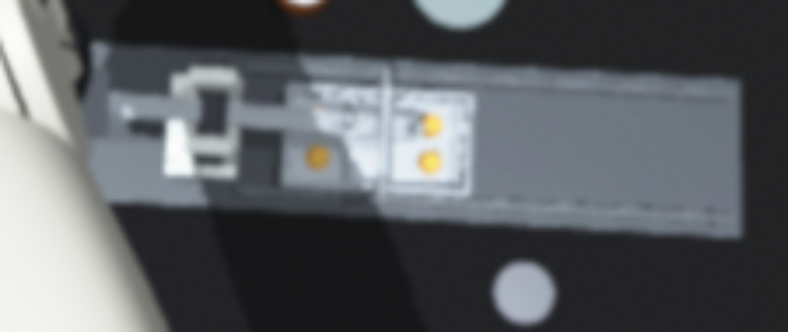

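```bash
python3 -m crank '{"dr":[[0,0,0],[0,0,0],[0,0,0],[0,0,0],[0,0,0],[0,0,0],[0,0,0],[0,0,0],[0,0,0],[0,0,0]],"travel":[[0,-0.002,0.03],[0,-0.002,0.06],[0,-0.002,0.07],[0,-0.002,0.074],[0,-0.002,0.077],[0,-0.002,0.08],[0,-0.002,0.083],[0,-0.002,0.086],[0,-0.002,0.089],[0,-0.002,0.092]],"hand":[0,0,0,0,0,0,0,0,0,0]}'; python3 -c "
from h import *
goal(.194,0,.12)
from workcell import eyes
im=eyes.camera('scene')['color'][100:220,180:380,::-1];cv2.imwrite('pics/s8z.png',cv2.resize(im,None,fx=4,fy=4))
"
```

```text
clock: 12.3
eef_pos: [0.4622, 0.2319, 0.1574]
tool_rot: [0.727, -0.686, 0.0, -0.0]
ft_force: [0.7, 2.0, 3.8]
grip_width: 0.0002
t 12.3 now stand [ 0.1931 -0.0007  0.1574] F [0.7 2.  3.8] w 0.0002
travel [-0.0009  0.0007  0.0374] dr [-0.001  0.    -0.   ] world [0.461 0.233 0.12 ]
```

View pics/s8z.png

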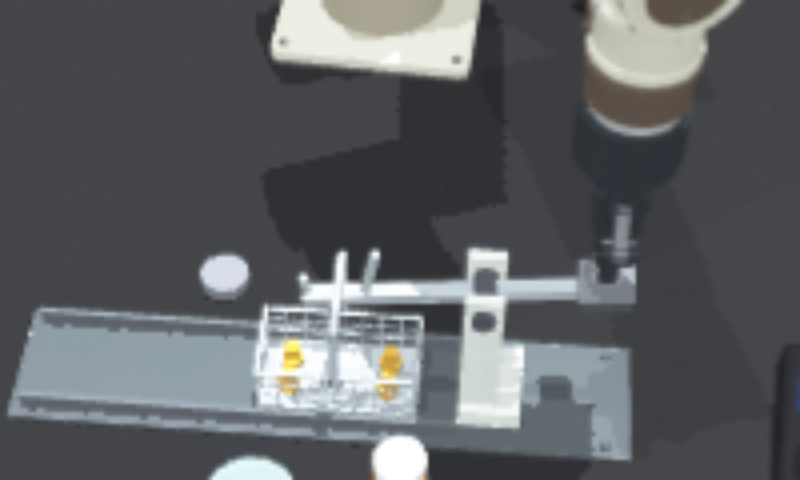

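```bash
python3 -m crank '{"dr":[[0,0,0],[0,0,0],[0,0,0],[0,0,0],[0,0,0],[0,0,0],[0,0,0],[0,0,0],[0,0,0],[0,0,0]],"travel":[[0,0,0.002],[0,0,0.004],[0,0,0.006],[0,0,0.0085],[0,0,0.011],[0,0,0.0135],[-0.001,0,0.016],[-0.001,0,0.0185],[-0.001,0,0.021],[-0.001,0,0.0235]],"hand":[0,0,0,0,0,0,0,0,0,0]}'; python3 -c "
from h import *
goal(.195,0,.12)
from workcell import eyes
im=eyes.camera('scene')['color'][100:220,180:380,::-1];cv2.imwrite('pics/s9z.png',cv2.resize(im,None,fx=4,fy=4))
"
```

```text
clock: 13.6
eef_pos: [0.4621, 0.2337, 0.1345]
tool_rot: [0.728, -0.686, -0.0, -0.001]
ft_force: [-0.2, 4.9, 5.8]
grip_width: -0.0003
t 13.6 now stand [ 0.1949 -0.0007  0.1345] F [-0.2  4.9  5.8] w -0.0003
travel [-0.0001  0.0007  0.0145] dr [-0.001  0.002  0.   ] world [0.461 0.234 0.12 ]
```

View pics/s9z.png

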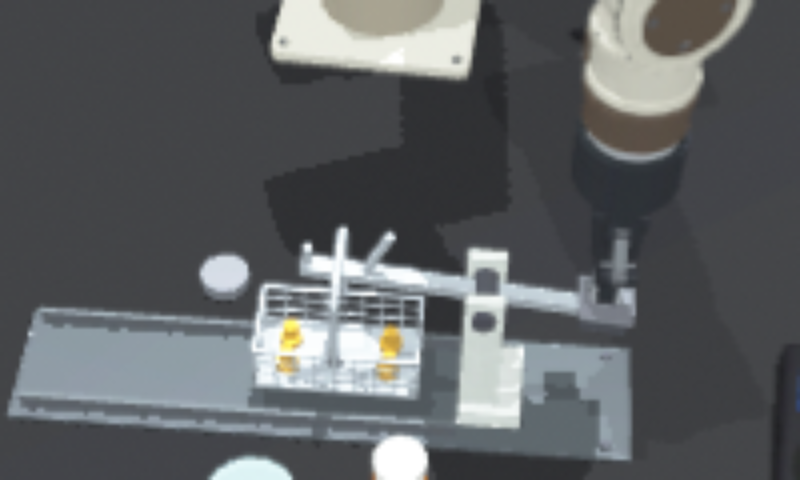

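The basket is lifting level on the hook. I'll finish the press to the stop.

```bash
python3 -m crank '{"dr":[[0,0,0],[0,0,0],[0,0,0],[0,0,0],[0,0,0],[0,0,0],[0,0,0],[0,0,0],[0,0,0],[0,0,0]],"travel":[[0,0,0.002],[0,0,0.004],[0,0,0.006],[0,0,0.008],[0,0,0.010],[0,0,0.012],[0,0,0.014],[0,0,0.0155],[0,0,0.0165],[0,0,0.0165]],"hand":[0,0,0,0,0,0,0,0,0,0]}'; python3 -c "
from h import *
goal(.195,0,.12)
"
```

```text
clock: 14.9
eef_pos: [0.4623, 0.2331, 0.1215]
tool_rot: [0.728, -0.686, 0.001, -0.002]
ft_force: [-6.3, -0.9, 24.9]
grip_width: -0.0004
t 14.9 now stand [ 0.1943 -0.0009  0.1215] F [-6.3 -0.9 24.9] w -0.0004
travel [-0.0007  0.0009  0.0015] dr [-0.004  0.002 -0.   ] world [0.461 0.234 0.12 ]
```

```bash
python3 -m crank '{"dr":[[0,0,0],[0,0,0],[0,0,0],[0,0,0],[0,0,0],[0,0,0],[0,0,0],[0,0,0],[0,0,0],[0,0,0]],"travel":[[0,0,-0.003],[0,0,-0.006],[0,0,-0.012],[0,0,-0.03],[0,0,-0.06],[0,0,-0.1],[0,0,-0.12],[0,0,-0.12],[0,0,-0.12],[0,0,-0.12]],"hand":[0,0,0,0,0,0,0,0,0,0]}'; python3 -c "
from h import *
goal(.195,0,.12)
from workcell import eyes
T=eyes.camera('top');S=eyes.camera('scene');pickle.dump((T,S),open('d10.pkl','wb'))
im=S['color'][100:220,180:380,::-1];cv2.imwrite('pics/s10z.png',cv2.resize(im,None,fx=4,fy=4))
im=T['color'][235:330,195:420,::-1];cv2.imwrite('pics/t10z.png',cv2.resize(im,None,fx=3.5,fy=3.5))
cv2.imwrite('pics/s10.png',S['color'][:,:,::-1])
"
```

```text
clock: 16.15
eef_pos: [0.4609, 0.2321, 0.2357]
tool_rot: [0.727, -0.686, -0.001, 0.002]
ft_force: [0.7, 0.3, -0.2]
grip_width: -0.0001
t 16.15 now stand [0.1934 0.0006 0.2357] F [ 0.7  0.3 -0.2] w -0.0001
travel [-0.0018 -0.0009  0.1157] dr [ 0.003 -0.001 -0.   ] world [0.461 0.234 0.12 ]
```

View pics/s10z.png

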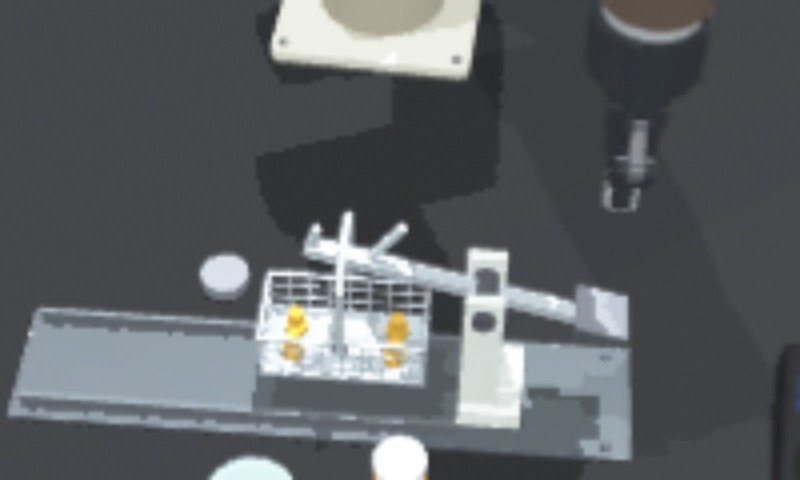

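View pics/t10z.png

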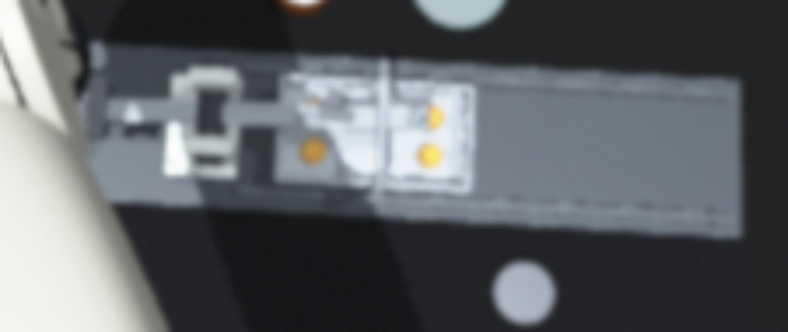

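View pics/s10.png

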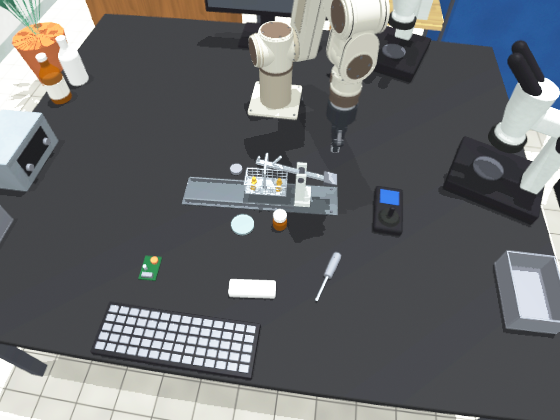

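```bash
python3 -m crank '{"dr":[[0,0,0],[0,0,0],[0,0,0],[0,0,0],[0,0,0],[0,0,0],[0,0,0],[0,0,0]],"travel":[[0,0,0],[0,0,0],[0,0,0],[0,0,0],[0,0,0],[0,0,0],[0,0,0],[0,0,0]],"hand":[0,0,0,0,0,0,0,0]}'; python3 -c "
from h import *
from workcell import eyes
T,S=pickle.load(open('d10.pkl','rb')); o,d=pickle.load(open('d0.pkl','rb'))
S2=eyes.camera('scene');T2_=eyes.camera('top')
dd=cv2.absdiff(S['color'],S2['color'])[140:220,230:345].max(2);print('scene diff max',dd.max(),(dd>25).sum())
print('bar@171',toS(onz(T,tz(385,120),.171)), 'bar@126',toS(onz(T,tz(385,120),.126)))
q=lambda X:((proj(S,toW(X))[0]-[180,100])*4+1.5).round(1)
for z in (.126,.15,.171): print(z,'bar far',q([.003,.026,z]),'basket near bottom front',q([.068,-.035,z-.12]))
df=cv2.absdiff(d['scene']['color'],S2['color'])[210:310].max(2);print('bystander region diff px',(df>60).sum())
"
```

```text
clock: 17.25
eef_pos: [0.4617, 0.2326, 0.2374]
tool_rot: [0.727, -0.686, 0.0, -0.0]
ft_force: [1.1, 0.6, 0.3]
grip_width: -0.0003
scene diff max 57 6
bar@171 [-0.0024195   0.00197652  0.171     ] bar@126 [-0.00555688 -0.00186002  0.126     ]
0.126 bar far [354.4 260.5] basket near bottom front [429.6 422.3]
0.15 bar far [354.1 239.5] basket near bottom front [430.4 404.6]
0.171 bar far [353.8 220.5] basket near bottom front [431.1 388.7]
bystander region diff px 49
```

```bash
python3 -c "
from workcell import job,bot
print(job.job_done()); print(bot.get_obs()['clock'])"
```

```text
the job is handed in; nothing more can be done
None
the job is handed in; nothing more can be done
```

The wire basket is hanging from the hook, and I handed the job in at about 17 s of the 58 s allowed. `job_done()` gives no verdict, so I can't confirm the pass.

**What I did:**
- **Handle:** I tipped it upright by following its arc with the fingertips; the basket did not move.
- **Basket:** I pushed it by its back wall along the tray until the bar was about 6 mm outward of the seat, between the lip and the post.
- **Lever:** I pressed the pad slowly until it hit its stop at 25 N, with the fingertips at about 121 mm. Then I backed off straight up.

**Last checks:**
- **Bar in the hook:** it measured within about 5 mm of the raised seat, at roughly 171 mm height.
- **Clearance:** the basket hangs level, and from the bar height its underside is about 45 mm above the tray floor.
- **At rest:** scene pictures about 1 s apart show no visible movement of the basket (6 pixels differ).
- **Gripper clear:** the wrist force is about zero, and the gripper is well above the pad.
- **Other things on the bench:** they look unmoved. Comparing the start and end pictures in the area in front of the tray, 49 pixels differ. I took that as shadow and did not measure each item.

No check failed or disagreed.

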